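# Fetch the tape roll from under the tools

## Robot

A 6-joint arm with a two-finger parallel gripper is mounted at the origin on a cart in front of the work surface, level with it; the furniture and walls round the work are solid. World frame = base frame: x ahead of the robot, y to its left, z up, the work surface at z = 0. Lengths are in mm, angles in rad, forces in N, time in s.
With the tool pointing down it reaches from about 400 to 925 mm from the base axis. Payload 12.5 kg.
Tool frame: the origin (TCP) lies at the very end of the fingers, on their centre line; the grasp point (between the pads) lies 19 mm behind it; z points along the fingers, y is the line along which they close (so a half turn about z gives the same grasp; the last joint's range is limited). The gripper opens to 95 mm and grips with 3 to 60 N. Pads are 20 mm wide; open, the fingers measure 119 mm over their backs; the gripper's body (75 mm by 180 mm) begins 59 mm behind the grasp point.
Start: joints at [-1.35, 0.491, 1.559, -0, 1.092, -0.106], TCP at [200.657, -591.932, 214.661] pointing down, gripper open.
Joint ranges: [-3.1, 3.1], [-0.84, 2.19], [0.05, 2.79], [-1.13, 4.28], [0.06, 2.93], [-2.69, 2.69]. Speed limits (rad/s): [2.22, 2.22, 2.79, 3.14, 3.14, 3.14].

## Interface

Orientations are given as [roll, pitch, yaw] about the fixed x, y, z axes, in that order (R = Rz(yaw) Ry(pitch) Rx(roll)).
In Python, from cell import * gives the robot as it stands.
- The arm moves only by the tool jog_arm, never from a script. Its argument "targets" is a list of rows, each an object with "turn": the turn, a rotation vector about the world's x, y, z in degrees, a list of three; "slide": the shift along the world's x, y, z in mm, a list of three; "claw": the opening in per cent of the stroke, from 0 (shut) to 100 (fully open). In form: [{"turn": [wx, wy, wz], "slide": [x, y, z], "claw": claw}, ...]. A call has 1 to 5 rows; each row shifts and turns the commanded pose from where the row before left it; what a row does not reach is not made up. A row lasts 1/8 s, in which the tool goes at most 62.5 mm and 10.7 degrees, less where a joint would pass 70% of its speed; a pose out of reach is approached as far as the arm can. A call with a gripper value outside its range is refused whole. The fingers move at their own pace and stop on an object; the grip force is fixed at half the most. Time passes only in rows, so rows that do not move let the fingers close. It gives the time, the measured TCP pose, the force, the opening and the grip force at its end, in the units of the state.
- state(): the state, without advancing time (a new reading comes with each control period).
- read_camera(name): name is "side" or "top" or "wrist"; returns a dict with "frame" (384x512x3 uint8, blue, green, red), "mtx" (3x3 intrinsics, pixels), "R" (3x3) and "t" (3): a world point X has camera coordinates R X + t. Camera axes: x right, y down, z forward; pixel columns grow to the right and rows downward; lengths in mm; the calibration is good to about 2 mm. A picture is of the moment at which its call begins. There is no depth.
- job_done(): hands the job in; it is judged then, once.
Trained networks look in the newest picture that a camera, given by its name, has taken for a name from the list of things; names that differ only in an ending like _2 or _b are one class to them, and where a whole thing is asked for, a point or a joint stands for the part that bears it (a point fixed in the world has none). Each returns a list of dicts, best first, with "conf" (0 to 1); they miss things now and then, are a little off and sometimes report something else, mostly with a low value. They report only what shows in the picture. A call takes as long as a camera call. They do not tell look-alikes from the thing itself.
- look_for(query, camera): "xy" ([column, row] in pixels, amid what is visible of it).
The state is a dict: "t": time; "joints": joint angles; "qvel": joint speeds; "tau": joint torques, N m; "eef_pos": TCP position; "tcp_rot": TCP orientation; "ft_force": force on the tool from outside, world axes, zero at the start; "moment": the same for the moment, N m; "opening": opening from 0.0 (shut) to 1.0 (fully open); "grip_force": force on a finger pad.
Only numpy, scipy, OpenCV 4.12 (cv2) and the standard library are available. Lean on these libraries where they do the work, as an engineer would, in place of code of your own. Each camera call takes 0.05 s, during which the arm holds its last target. There are 200 camera calls.

## Task

The roll of black tape lies in the wooden tray, under the hand tool, the marker and the pencil that rest across the tray. First lay all three aside on the grey mat, then take the tape roll out and set it down flat in the middle of the round cork coaster. Only after that put the hand tool, the marker and the pencil back across the tray, each just where it lay.

Things in the scene. Friction and masses are not known exactly. Their poses are not given: they have to be found in the camera images.
- tool_center (a point): Centre of the thick black handle of the hand tool (like a screwdriver, with a thin grey shaft), half-way up. Handle 92 mm long, 27 mm wide, 24 mm high; whole tool 136 mm long, the shaft lying towards -y of this point. Its y axis runs along the tool, z up. Under 0.1 kg, balanced at this point. At the start it rests across the tray's two long walls, in one of the three slots.
- marker_center (a point): Centre of the plain black marker pen, half-way up: 136 mm long along its y axis, 12 mm wide and 12 mm high, z up. It does not roll. At the start it rests across the tray's long walls, in one of the three slots. (Another pen far back on the table is not meant.)
- pencil_center (a point): Centre of the thin light-striped pencil, half-way up: 128 mm long along its y axis, 8 mm wide and 8 mm high, z up. It does not roll. At the start it rests across the tray's long walls, in one of the three slots.
- tape_center (a point): Centre of the small black tape roll lying flat, half-way up: 48 mm in diameter, 18 mm high, z up. At the start it lies on the tray's floor, beneath the things that rest across the tray. (Another such roll far back on the table is not meant.)
- tray: Fixed wooden tray, 76 (x) by 200 mm (y). Origin: centre of underside. Floor 5 mm thick. Its long walls (x = -35 and +35 mm, 6 mm thick, 42 mm high) carry what rests across it; end walls 22 mm high. On each long wall 4 pins, 6 mm thick, 8 mm high, at y = -75, -25, 25, 75 mm, part 3 slots; which thing lies in which varies. An unneeded white eraser, 12 mm high, lies inside at y = 78 mm.
- mat: Thin grey rectangular mat, fixed, 150 mm (its x) by 170 mm (its y), 3 mm thick: the place to lay things aside. Origin: centre of its underside, on the table top; z up. It lies on either the left or the right of the tray.
- coaster: Round cork coaster, fixed, 90 mm in diameter, 6 mm thick: the place for the tape roll. Origin: centre of its underside, on the table top; z up. It lies on the other side of the tray from the mat.
Things that resemble listed ones, but are neither listed nor needed, are in the scene too. Of the things that look like the coaster, take the one that is nearest to the robot's base at the start.

How it is judged (in metres and radians):
On the way, in this order (a step that is already met when the one before it is completed fails the run):
1. the hand tool, the marker and the pencil all lie on the grey mat, let go and at rest (x of tool_center in the frame of mat between -0.08 and 0.08 m and y of tool_center in the frame of mat between -0.09 and 0.09 m and height (world z) of tool_center below 0.021 m and x of marker_center in the frame of mat between -0.08 and 0.08 m and y of marker_center in the frame of mat between -0.09 and 0.09 m and height (world z) of marker_center below 0.015 m and x of pencil_center in the frame of mat between -0.08 and 0.08 m and y of pencil_center in the frame of mat between -0.09 and 0.09 m and height (world z) of pencil_center below 0.013 m and contact force between the fingers and tool below 0.1 N and contact force between the fingers and marker below 0.1 N and contact force between the fingers and pencil below 0.1 N and linear speed of each of tool, marker, pencil below 0.02 m/s), for 0.2 s.
2. the tape roll lies flat in the middle of the coaster, let go and at rest, while the other three still lie on the mat (horizontal distance between tape_center and coaster below 0.015 m and height (world z) of tape_center between 0.011 and 0.019 m and angle between tape_center's own z axis and vertical below 0.15 rad and x of tool_center in the frame of mat between -0.08 and 0.08 m and y of tool_center in the frame of mat between -0.09 and 0.09 m and height (world z) of tool_center below 0.021 m and x of marker_center in the frame of mat between -0.08 and 0.08 m and y of marker_center in the frame of mat between -0.09 and 0.09 m and height (world z) of marker_center below 0.015 m and x of pencil_center in the frame of mat between -0.08 and 0.08 m and y of pencil_center in the frame of mat between -0.09 and 0.09 m and height (world z) of pencil_center below 0.013 m and contact force between the fingers and tape below 0.1 N and linear speed of tape below 0.02 m/s), for 0.2 s.
At the end, for the whole second after the job is handed in: The tape roll lies flat on the coaster within 15 mm of its centre; hand tool, marker and pencil rest on the tray's side walls (not on the pins), each centre within 15 mm of its start and within 0.25 rad of straight across; all released and at rest (horizontal distance between tape_center and coaster below 0.015 m and height (world z) of tape_center between 0.011 and 0.019 m and angle between tape_center's own z axis and vertical below 0.15 rad and distance of each of tool_center, marker_center, pencil_center from where it was at the start of the episode below 0.015 m and z of tool_center in the frame of tray between 0.049 and 0.059 m and angle between the y axis of each of tool_center, marker_center, pencil_center and the x axis of tray, either way round below 0.25 rad and z of marker_center in the frame of tray between 0.043 and 0.053 m and z of pencil_center in the frame of tray between 0.041 and 0.051 m and contact force between the fingers and tool below 0.1 N and contact force between the fingers and marker below 0.1 N and contact force between the fingers and pencil below 0.1 N and contact force between the fingers and tape below 0.1 N and linear speed of each of tool, marker, pencil, tape below 0.02 m/s); the robot touches nothing.
It also fails if it takes over 144 s, if anything falls off the work surface, if the arm or the gripper's body presses on something with over 40 N, if the wrist force passes 120 N, or if a joint passes its speed limit or range.

## Working session

There is one attempt and no reset: what is moved stays moved. The work goes in short steps, Python scripts to look and compute and a tool call to move; the robot and the scene stay as the last step left them, time stands still between calls to the robot, and variables do not carry over. Pictures are saved under pics/ and viewed, at most 14 in all, crops included, and the job is handed in when it is done.

Besides the shell and the picture viewer there is one more tool, called after ">>>" as name(argument=value, ...), one argument or row to a line, values as JSON. jog_arm: Moves the arm, as the interface text tells. Its arguments: {"type":"object","properties":{"targets":{"type":"array","items":{"type":"object","properties":{"turn":{"type":"array","items":{"type":"number"}},"slide":{"type":"array","items":{"type":"number"}},"claw":{"type":"number"}}}}},"required":["targets"]}

```bash
mkdir -p pics; cat > h.py <<'E'
from cell import *
import numpy as np, cv2
def pix2w(c,uv,z):
    K,R,t=np.array(c["mtx"]),np.array(c["R"]),np.array(c["t"]).ravel()
    d=R.T@np.linalg.inv(K)@np.array([uv[0],uv[1],1.]); o=-R.T@t
    return o+d*(z-o[2])/d[2]
def w2pix(c,X):
    K,R,t=np.array(c["mtx"]),np.array(c["R"]),np.array(c["t"]).ravel()
    p=K@(R@np.array(X,float)+t); return p[:2]/p[2]
E
python3 - <<'E'
from h import *
s=state();print(s["t"],s["eef_pos"],s["tcp_rot"],s["opening"])
for n in ("top","side"):
    c=read_camera(n);cv2.imwrite(f"pics/{n}0.png",cv2.resize(c["frame"],(800,600),interpolation=cv2.INTER_CUBIC))
    print(n,-np.array(c["R"]).T@np.array(c["t"]).ravel())
    for q,z in (("tool_center",54),("marker_center",48),("pencil_center",46),("tape_center",14),("tray",20),("mat",3),("coaster",6)):
        for r in look_for(q,n)[:4]: print(q,np.round(r["xy"]),round(r["conf"],2),np.round(pix2w(c,r["xy"],z)))
E
```

```text
0.0 [ 200.6039287  -591.66914395  214.04039527] [-3.14042372e+00 -1.35263963e-04  3.26801193e-01] 1.0023721054890937
top [ 417.25476692  -52.60561861 1172.47724534]
tool_center [205. 216.] 0.9 [540.  49.  54.]
marker_center [222. 222.] 0.79 [528.   6.  48.]
pencil_center [242. 223.] 0.43 [525. -47.  46.]
tape_center [232. 221.] 0.45 [533. -19.  14.]
tray [236. 223.] 0.81 [528. -31.  20.]
mat [122. 205.] 0.92 [571. 279.   3.]
coaster [374. 186.] 0.91 [ 639. -405.    6.]
coaster [325. 179.] 0.71 [ 656. -271.    6.]
coaster [331. 226.] 0.58 [ 527. -286.    6.]
side [1369.46930368  411.26167274  606.22753288]
tool_center [300. 216.] 0.87 [560.  63.  54.]
pencil_center [272. 200.] 0.59 [509. -46.  46.]
tray [284. 218.] 0.83 [541.   8.  20.]
mat [381. 263.] 0.96 [574. 285.   3.]
coaster [176. 215.] 0.93 [ 660. -268.    6.]
coaster [194. 195.] 0.92 [ 544. -296.    6.]
coaster [145. 201.] 0.78 [ 645. -400.    6.]
```

View pics/top0.png

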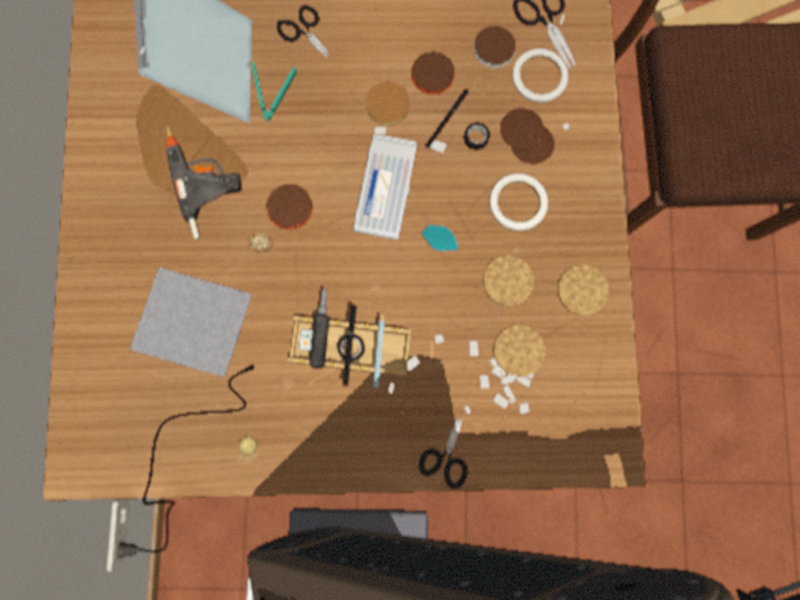

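View pics/side0.png

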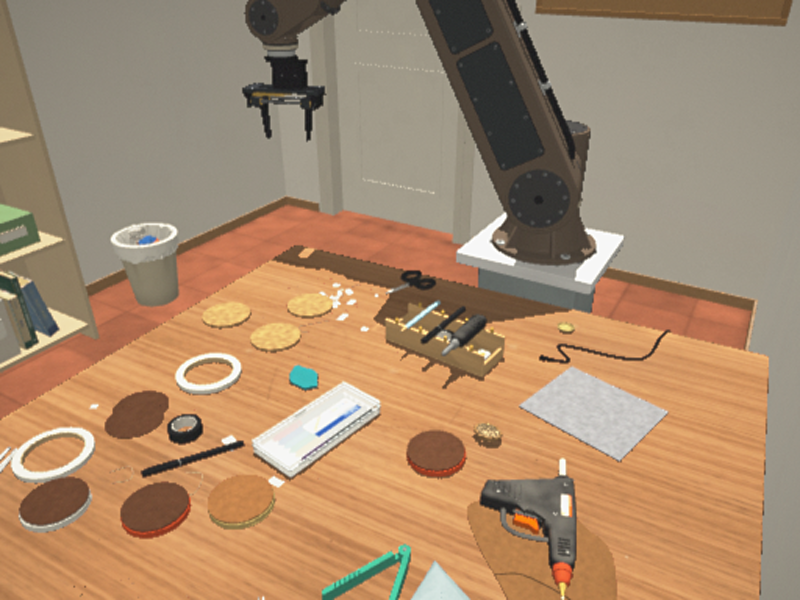

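The tray is at about (350,345), with the tool at (320,335), marker (350,345), pencil (380,348) and the tape roll under the marker at (350,347). A look-alike pen lies at (447,118) and a look-alike roll at (477,135), both far back.

Coaster candidates (top view):
- (520,350), 602 mm from the base
- (509,280), 710 mm
- (584,290), 757 mm
- the dark discs and (388,103), further away

The nearest is (520,350), at about world (530,-288). Next I move over the tray for a closer look.

>>> jog_arm(
  targets=[
    {"turn": [0, 0, -2], "slide": [35, 45, 12], "claw": 100},
    {"turn": [0, 0, -2], "slide": [35, 45, 12], "claw": 100},
    {"turn": [0, 0, -2], "slide": [35, 45, 12], "claw": 100},
    {"turn": [0, 0, -2], "slide": [30, 50, 12], "claw": 100},
    {"turn": [0, 0, -2], "slide": [30, 50, 12], "claw": 100},
  ],
)

```text
t: 1.42
eef_pos: [366.4, -355.3, 275.2]
tcp_rot: [3.141, -0.0, 0.151]
ft_force: [0.6, -0.6, 0.3]
opening: 1.0
grip_force: 0.0
```

>>> jog_arm(
  targets=[
    {"turn": [0, 0, -2], "slide": [25, 50, 12], "claw": 100},
    {"turn": [0, 0, -2], "slide": [25, 50, 12], "claw": 100},
    {"turn": [0, 0, -2], "slide": [25, 50, 12], "claw": 100},
    {"turn": [0, 0, -2], "slide": [20, 50, 12], "claw": 100},
    {"turn": [0, 0, -2], "slide": [20, 50, 12], "claw": 100},
  ],
)

```text
t: 2.05
eef_pos: [481.1, -105.2, 335.3]
tcp_rot: [3.141, -0.001, -0.023]
ft_force: [1.2, -0.7, -0.4]
opening: 1.002
grip_force: 0.0
```

>>> jog_arm(
  targets=[
    {"turn": [0, 0, -2], "slide": [10, 50, 0], "claw": 100},
    {"turn": [0, 0, -2], "slide": [0, 45, 0], "claw": 100},
    {"turn": [0, 0, 0], "slide": [0, 0, 0], "claw": 100},
  ],
)

```text
t: 2.42
eef_pos: [490.5, -9.6, 334.8]
tcp_rot: [-3.141, -0.0, -0.089]
ft_force: [0.0, -0.3, -0.7]
opening: 1.006
grip_force: 0.0
```

```bash
python3 - <<'E'
from h import *
s=state();print(s["t"],s["eef_pos"],s["tcp_rot"],s["opening"],s["joints"])
n="wrist"
c=read_camera(n);cv2.imwrite(f"pics/{n}0.png",cv2.resize(c["frame"],(800,600),interpolation=cv2.INTER_CUBIC))
print(n,-np.array(c["R"]).T@np.array(c["t"]).ravel(),c["R"])
for q,z in (("tool_center",54),("marker_center",48),("pencil_center",46),("tape_center",14),("tray",20),("mat",3),("coaster",6)):
        for r in look_for(q,n)[:4]: print(q,np.round(r["xy"]),round(r["conf"],2),np.round(pix2w(c,r["xy"],z)))
E
```

```text
2.425 [490.46522366  -9.58419535 334.83099791] [-3.14145356e+00 -2.00698406e-04 -8.87999602e-02] 1.0064504028236865 [-1.54367466e-01  1.85023691e-01  1.69673188e+00  1.59607931e-04
  1.25964593e+00  1.50517996e+00]
wrist [557.6642981  -16.06753723 506.04414284] [[-8.89485551e-02 -9.96035900e-01  7.99810500e-04]
 [-9.67343068e-01  8.65775059e-02  2.38226206e-01]
 [-2.37351099e-01  2.04161856e-02 -9.71209367e-01]]
tool_center [205. 119.] 0.57 [553.  51.  54.]
marker_center [240. 130.] 0.85 [535.   7.  48.]
pencil_center [281. 134.] 0.89 [524. -50.  46.]
tape_center [255. 135.] 0.63 [523. -14.  14.]
tray [261. 132.] 0.92 [528. -22.  20.]
mat [ 58. 118.] 0.94 [575. 279.   3.]
coaster [441. 111.] 0.91 [ 534. -291.    6.]
coaster [431.  25.] 0.89 [ 652. -272.    6.]
coaster [503.  28.] 0.88 [ 639. -372.    6.]
```

View pics/wrist0.png

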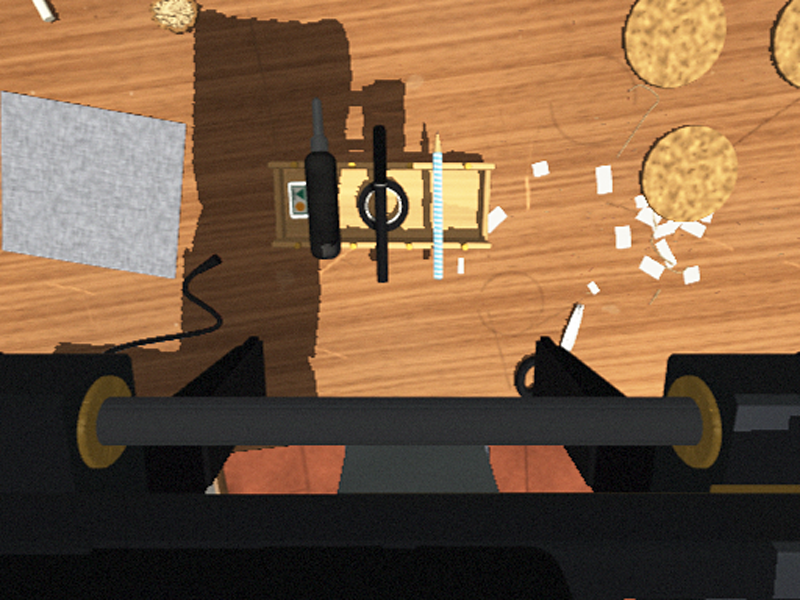

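The wrist view shows the tray with tool handle (322,205), marker (381,204), pencil (437,206), and the tape ring at (383,206) under the marker. The mat is at left and the nearest coaster at (690,173). Now I work out exact positions.

```bash
python3 - <<'E'
from h import *
n="wrist";c=read_camera(n);k=.64
def W(u,v,z): return pix2w(c,(u*k,v*k),z)[:2]
def seg(name,a,b,z):
    A,B=W(*a,z),W(*b,z);d=A-B;print(name,np.round((A+B)/2,1),"len",np.round(np.linalg.norm(d),1),"ang",np.round(np.degrees(np.arctan2(d[1],d[0])),1))
seg("tool",(320,150),(325.5,258.5),54);seg("toolwhole",(316,98),(325.5,258.5),54)
seg("marker",(379,126),(382,282),48);seg("pencil",(437,134),(438.5,278),46)
seg("traytop",(273,164),(493,165),42);seg("traybot",(273,246),(493,247),42)
print("tape",W(383,206,21))
P=[W(2,92,3),W(187,124,3),W(177,278,3)];print("mat",np.round(P,1),(P[0]+P[2])/2)
f=c["frame"];hsv=cv2.cvtColor(f,cv2.COLOR_BGR2HSV)
print("coaster box",W(640,173,3),W(738,173,3),W(690,126,6),W(690,222,6))
cr=f[70:200,150:350];cv2.imwrite("pics/crop.png",cv2.resize(cr,(800,520),interpolation=cv2.INTER_CUBIC))
E
```

```text
tool [537.1  48.1] len 92.8 ang -4.4
toolwhole [557.8  47.1] len 134.2 ang -4.0
marker [531.1  -1.5] len 135.3 ang -4.7
pencil [524.8 -51.7] len 125.7 ang -3.7
traytop [566.8  -7.1] len 192.6 ang 84.4
traybot [4.951e+02 1.000e-01] len 199.9 ang 84.4
tape [529.99413836  -2.7707123 ]
mat [[664.3 335.8]
 [620.9 172.1]
 [477.6 210. ]] [570.98681063 272.89199096]
coaster box [ 536.89075291 -249.14122982] [ 528.15460347 -342.20275088] [ 575.27440839 -293.19924857] [ 486.10501954 -296.88405372]
```

View pics/crop.png

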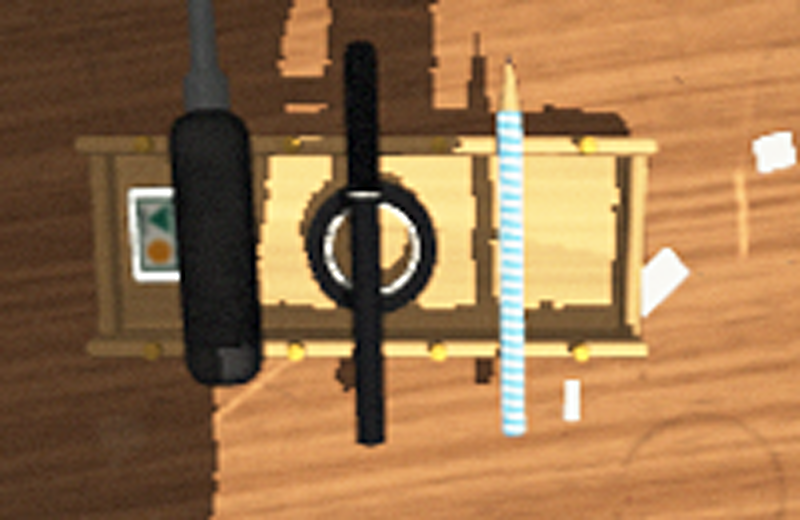

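The crop confirms the picks: the striped pencil, the plain black marker over the black tape roll, and the thick-handled tool. I'll do the tool first.

>>> jog_arm(
  targets=[
    {"turn": [0, 0, 0], "slide": [15, 20, -45], "claw": 52},
    {"turn": [0, 0, 0], "slide": [15, 20, -45], "claw": 52},
    {"turn": [0, 0, 0], "slide": [16, 18, -45], "claw": 52},
    {"turn": [0, 0, 0], "slide": [0, 0, -45], "claw": 52},
    {"turn": [0, 0, 0], "slide": [0, 0, -45], "claw": 52},
  ],
)

```text
t: 3.5
eef_pos: [536.8, 46.0, 108.2]
tcp_rot: [3.142, -0.0, -0.092]
ft_force: [0.3, -0.2, 0.2]
opening: 0.543
grip_force: 0.0
```

>>> jog_arm(
  targets=[
    {"turn": [0, 0, 0], "slide": [0, 0, -15], "claw": 52},
    {"turn": [0, 0, 0], "slide": [0, 0, 0], "claw": 52},
    {"turn": [0, 0, 0], "slide": [0, 0, 0], "claw": 52},
  ],
)

```text
t: 3.88
eef_pos: [537.5, 45.9, 96.2]
tcp_rot: [-3.142, -0.002, -0.092]
ft_force: [0.4, 0.6, 0.3]
opening: 0.522
grip_force: 0.0
```

```bash
python3 - <<'E'
from h import *
s=state();print(s["t"],s["eef_pos"],s["tcp_rot"],s["opening"],s["ft_force"])
n="wrist"
c=read_camera(n);cv2.imwrite(f"pics/w1.png",cv2.resize(c["frame"],(800,600),interpolation=cv2.INTER_CUBIC))
for q,z in (("tool_center",54),("marker_center",48),("pencil_center",46),("tape_center",14)):
        for r in look_for(q,n)[:2]: print(q,np.round(r["xy"]),round(r["conf"],2),np.round(pix2w(c,r["xy"],z)))
E
```

```text
3.875 [537.51027768  45.92040612  96.1859597 ] [-3.14155344e+00 -2.37201369e-03 -9.22725443e-02] 0.5216508796966828 [0.41747595 0.64796817 0.30784163]
tool_center [245. 187.] 0.67 [556.  50.  54.]
marker_center [315. 172.] 0.73 [561.   2.  48.]
pencil_center [391. 175.] 0.61 [554. -50.  46.]
tape_center [295. 196.] 0.97 [536.  13.  14.]
```

View pics/w1.png

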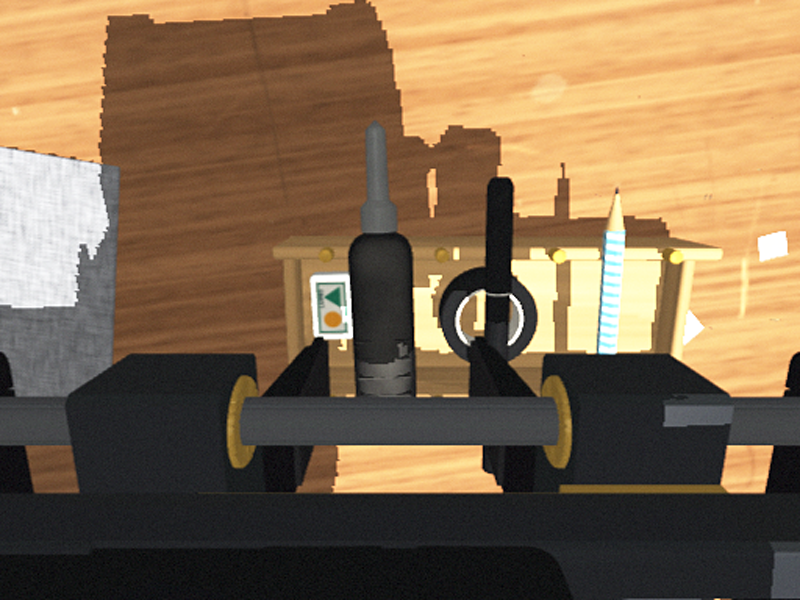

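The fingers straddle the tool handle (385,300), clear of the marker (500,230). I shift y by +3 mm, go down and grip.

>>> jog_arm(
  targets=[
    {"turn": [0, 0, 0], "slide": [0, 3, -26], "claw": 52},
    {"turn": [0, 0, 0], "slide": [0, 0, -26], "claw": 52},
    {"turn": [0, 0, 0], "slide": [0, 0, 0], "claw": 52},
    {"turn": [0, 0, 0], "slide": [0, 0, 0], "claw": 0},
    {"turn": [0, 0, 0], "slide": [0, 0, 0], "claw": 0},
  ],
)

```text
t: 4.75
eef_pos: [537.2, 49.0, 43.7]
tcp_rot: [-3.142, -0.002, -0.092]
ft_force: [-0.0, 1.4, 0.2]
opening: 0.366
grip_force: 0.6
```

>>> jog_arm(
  targets=[
    {"turn": [0, 0, 0], "slide": [0, 0, 0], "claw": 0},
    {"turn": [0, 0, 0], "slide": [0, 0, 0], "claw": 0},
    {"turn": [0, 0, 0], "slide": [0, 0, 0], "claw": 0},
  ],
)

```text
t: 5.12
eef_pos: [537.1, 49.1, 43.5]
tcp_rot: [-3.142, -0.001, -0.092]
ft_force: [-1.1, 0.3, 7.0]
opening: 0.284
grip_force: 30.0
```

>>> jog_arm(
  targets=[
    {"turn": [0, 0, 0], "slide": [0, 0, 30], "claw": 0},
    {"turn": [0, 0, 0], "slide": [0, 0, 40], "claw": 0},
    {"turn": [0, 0, 0], "slide": [5, 45, 0], "claw": 0},
    {"turn": [0, 0, 0], "slide": [5, 50, 0], "claw": 0},
    {"turn": [0, 0, 0], "slide": [5, 50, 0], "claw": 0},
  ],
)

```text
t: 5.75
eef_pos: [551.7, 195.4, 113.1]
tcp_rot: [3.142, -0.0, -0.093]
ft_force: [0.3, -0.1, -0.2]
opening: 0.286
grip_force: 30.0
```

>>> jog_arm(
  targets=[
    {"turn": [0, 0, 0], "slide": [10, 50, 0], "claw": 0},
    {"turn": [0, 0, 0], "slide": [5, 45, 0], "claw": 0},
    {"turn": [0, 0, 0], "slide": [5, 30, -25], "claw": 0},
    {"turn": [0, 0, 0], "slide": [0, 0, -35], "claw": 0},
    {"turn": [0, 0, 0], "slide": [0, 0, -20], "claw": 0},
  ],
)

```text
t: 6.38
eef_pos: [570.9, 319.0, 31.0]
tcp_rot: [3.141, 0.002, -0.092]
ft_force: [0.4, 0.2, -1.1]
opening: 0.281
grip_force: 30.0
```

>>> jog_arm(
  targets=[
    {"turn": [0, 0, 0], "slide": [0, 0, -15], "claw": 0},
    {"turn": [0, 0, 0], "slide": [0, 0, 0], "claw": 0},
  ],
)

```text
t: 6.62
eef_pos: [571.6, 318.6, 17.1]
tcp_rot: [3.141, 0.001, -0.093]
ft_force: [-0.3, 0.1, -0.3]
opening: 0.284
grip_force: 30.0
```

>>> jog_arm(
  targets=[
    {"turn": [0, 0, 0], "slide": [0, 0, -9], "claw": 0},
    {"turn": [0, 0, 0], "slide": [0, 0, -3], "claw": 0},
    {"turn": [0, 0, 0], "slide": [0, 0, 0], "claw": 0},
    {"turn": [0, 0, 0], "slide": [0, 0, 0], "claw": 50},
    {"turn": [0, 0, 0], "slide": [0, 0, 0], "claw": 50},
  ],
)

```text
t: 7.25
eef_pos: [571.8, 319.1, 6.0]
tcp_rot: [-3.141, -0.0, -0.092]
ft_force: [-0.7, -0.4, 0.5]
opening: 0.439
grip_force: 0.0
```

>>> jog_arm(
  targets=[
    {"turn": [0, 0, 0], "slide": [0, 0, 0], "claw": 50},
    {"turn": [0, 0, 0], "slide": [0, 0, 40], "claw": 50},
    {"turn": [0, 0, 0], "slide": [0, 0, 45], "claw": 50},
    {"turn": [0, 0, 0], "slide": [-10, -45, 0], "claw": 45},
    {"turn": [0, 0, 0], "slide": [-10, -55, 0], "claw": 45},
  ],
)

```text
t: 7.88
eef_pos: [551.4, 218.6, 91.3]
tcp_rot: [-3.141, -0.002, -0.09]
ft_force: [0.8, -0.2, -0.3]
opening: 0.452
grip_force: 0.0
```

>>> jog_arm(
  targets=[
    {"turn": [0, 0, 0], "slide": [-5, -55, 0], "claw": 45},
    {"turn": [0, 0, 0], "slide": [-5, -55, 0], "claw": 45},
    {"turn": [0, 0, 0], "slide": [-5, -55, 0], "claw": 45},
    {"turn": [0, 0, 0], "slide": [-6, -55, 0], "claw": 45},
    {"turn": [0, 0, 0], "slide": [0, 0, 0], "claw": 45},
  ],
)

```text
t: 8.5
eef_pos: [530.5, -3.9, 90.9]
tcp_rot: [3.141, -0.0, -0.097]
ft_force: [0.3, 0.9, -0.7]
opening: 0.45
grip_force: 0.0
```

```bash
python3 - <<'E'
from h import *
s=state();print(s["t"],s["eef_pos"],s["tcp_rot"],s["opening"],s["ft_force"])
n="wrist"
c=read_camera(n);cv2.imwrite(f"pics/w2.png",cv2.resize(c["frame"],(800,600),interpolation=cv2.INTER_CUBIC))
read_camera("top")
for r in look_for("tool_center","top")[:3]: print(r)
E
```

```text
8.5 [530.49972329  -3.94564467  90.88810411] [ 3.14133089e+00 -3.13382806e-04 -9.65001804e-02] 0.4496797887932585 [ 0.3349433   0.86653789 -0.74267506]
{'xy': [105.4, 201.0], 'conf': 0.6}
```

View pics/w2.png

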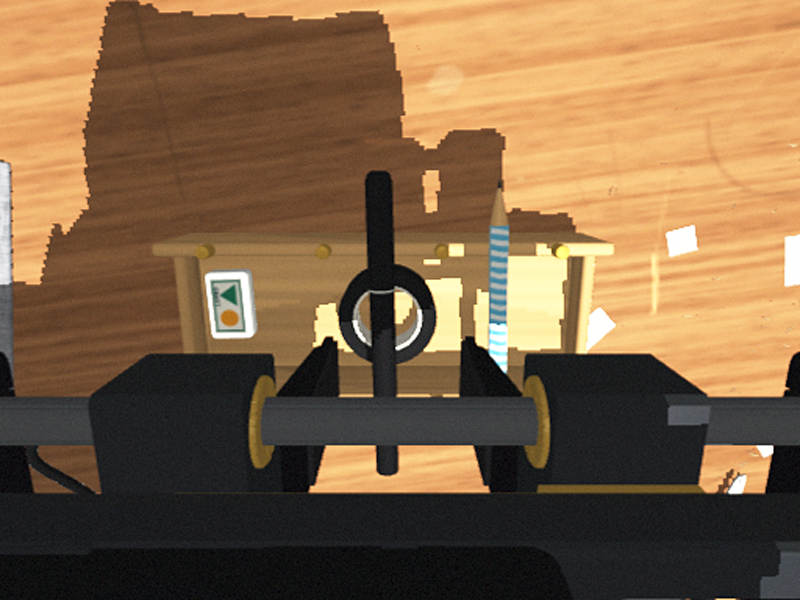

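The tool is on the mat, per the top view. The fingers straddle the marker (385,320), which sits about 2.5 mm to the left of centre. Now I grip the marker.

>>> jog_arm(
  targets=[
    {"turn": [0, 0, 0], "slide": [0.5, 2.5, -24], "claw": 40},
    {"turn": [0, 0, 0], "slide": [0, 0, -24], "claw": 30},
    {"turn": [0, 0, 0], "slide": [0, 0, 0], "claw": 30},
    {"turn": [0, 0, 0], "slide": [0, 0, 0], "claw": 0},
    {"turn": [0, 0, 0], "slide": [0, 0, 0], "claw": 0},
  ],
)

```text
t: 9.28
eef_pos: [531.6, 1.9, 43.6]
tcp_rot: [3.141, -0.001, -0.092]
ft_force: [0.2, 0.3, -0.1]
opening: 0.146
grip_force: 0.2
```

>>> jog_arm(
  targets=[
    {"turn": [0, 0, 0], "slide": [0, 0, 0], "claw": 0},
    {"turn": [0, 0, 0], "slide": [0, 0, 0], "claw": 0},
    {"turn": [0, 0, 0], "slide": [0, 0, 0], "claw": 0},
  ],
)

```text
t: 9.65
eef_pos: [531.6, 1.8, 43.5]
tcp_rot: [-3.141, -0.001, -0.092]
ft_force: [0.4, 3.7, 7.8]
opening: 0.122
grip_force: 30.0
```

>>> jog_arm(
  targets=[
    {"turn": [0, 0, 0], "slide": [0, 0, 30], "claw": 0},
    {"turn": [0, 0, 0], "slide": [0, 0, 40], "claw": 0},
    {"turn": [0, 0, 0], "slide": [5, 45, 0], "claw": 0},
    {"turn": [0, 0, 0], "slide": [5, 50, 0], "claw": 0},
    {"turn": [0, 0, 0], "slide": [5, 50, 0], "claw": 0},
  ],
)

```text
t: 10.28
eef_pos: [546.3, 147.8, 113.1]
tcp_rot: [3.142, -0.001, -0.093]
ft_force: [-0.7, 0.6, 0.6]
opening: 0.12
grip_force: 30.0
```

>>> jog_arm(
  targets=[
    {"turn": [0, 0, 0], "slide": [10, 50, 0], "claw": 0},
    {"turn": [0, 0, 0], "slide": [5, 45, 0], "claw": 0},
    {"turn": [0, 0, 0], "slide": [5, 27, -25], "claw": 0},
    {"turn": [0, 0, 0], "slide": [0, 0, -35], "claw": 0},
    {"turn": [0, 0, 0], "slide": [0, 0, -20], "claw": 0},
  ],
)

```text
t: 10.9
eef_pos: [565.5, 268.7, 31.2]
tcp_rot: [3.141, 0.001, -0.091]
ft_force: [-0.2, -0.2, -0.0]
opening: 0.118
grip_force: 30.0
```

>>> jog_arm(
  targets=[
    {"turn": [0, 0, 0], "slide": [0, 0, -15], "claw": 0},
    {"turn": [0, 0, 0], "slide": [0, 0, 0], "claw": 0},
    {"turn": [0, 0, 0], "slide": [0, 0, 0], "claw": 0},
  ],
)

```text
t: 11.28
eef_pos: [566.6, 268.6, 18.5]
tcp_rot: [-3.141, -0.001, -0.092]
ft_force: [0.2, -0.1, -0.4]
opening: 0.118
grip_force: 30.0
```

>>> jog_arm(
  targets=[
    {"turn": [0, 0, 0], "slide": [0, 0, -9], "claw": 0},
    {"turn": [0, 0, 0], "slide": [0, 0, -4.5], "claw": 0},
    {"turn": [0, 0, 0], "slide": [0, 0, 0], "claw": 0},
    {"turn": [0, 0, 0], "slide": [0, 0, 0], "claw": 35},
    {"turn": [0, 0, 0], "slide": [0, 0, 0], "claw": 35},
  ],
)

```text
t: 11.9
eef_pos: [566.1, 268.6, 4.0]
tcp_rot: [3.141, 0.0, -0.092]
ft_force: [-0.4, 0.2, -0.8]
opening: 0.272
grip_force: 0.0
```

>>> jog_arm(
  targets=[
    {"turn": [0, 0, 0], "slide": [0, 0, 0], "claw": 35},
    {"turn": [0, 0, 0], "slide": [0, 0, 40], "claw": 35},
    {"turn": [0, 0, 0], "slide": [0, 0, 45], "claw": 35},
    {"turn": [0, 0, 0], "slide": [-10, -45, 0], "claw": 40},
    {"turn": [0, 0, 0], "slide": [-6, -55, 0], "claw": 40},
  ],
)

```text
t: 12.52
eef_pos: [549.8, 168.2, 89.7]
tcp_rot: [-3.141, -0.001, -0.09]
ft_force: [0.3, -0.5, -0.8]
opening: 0.398
grip_force: 0.0
```

>>> jog_arm(
  targets=[
    {"turn": [0, 0, 0], "slide": [-5, -55, 0], "claw": 40},
    {"turn": [0, 0, 0], "slide": [-5, -55, 0], "claw": 40},
    {"turn": [0, 0, 0], "slide": [-5, -55, 0], "claw": 40},
    {"turn": [0, 0, 0], "slide": [-5, -55, 0], "claw": 40},
    {"turn": [0, 0, 0], "slide": [-5.5, 0, 0], "claw": 40},
  ],
)

```text
t: 13.15
eef_pos: [524.5, -54.5, 89.2]
tcp_rot: [3.141, -0.0, -0.096]
ft_force: [-0.2, 0.2, 0.3]
opening: 0.401
grip_force: 0.0
```

>>> jog_arm(
  targets=[
    {"turn": [0, 0, 0], "slide": [0, 0, 0], "claw": 40},
  ],
)

```text
t: 13.28
eef_pos: [524.3, -51.3, 89.2]
tcp_rot: [-3.142, 0.0, -0.093]
ft_force: [-0.1, 0.7, 0.8]
opening: 0.4
grip_force: 0.0
```

```bash
python3 - <<'E'
from h import *
s=state();print(s["t"],s["eef_pos"],s["tcp_rot"],s["opening"],s["ft_force"])
n="wrist"
c=read_camera(n);cv2.imwrite(f"pics/w3.png",cv2.resize(c["frame"],(800,600),interpolation=cv2.INTER_CUBIC))
E
```

```text
13.275 [524.29207107 -51.29231715  89.18176914] [-3.14154723e+00  3.82547220e-04 -9.28246157e-02] 0.3999646846683263 [-0.14364519  0.65552608  0.7958931 ]
```

View pics/w3.png

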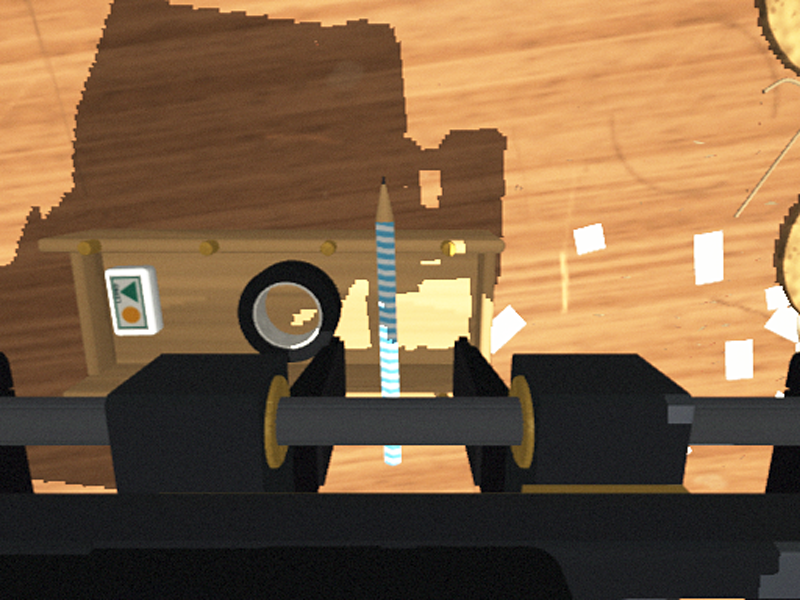

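The pencil sits between the fingers at (390,380), about 2 mm left of their middle. The tape is in the open at (290,310). Now I grip the pencil.

>>> jog_arm(
  targets=[
    {"turn": [0, 0, 0], "slide": [0.5, 2, -23], "claw": 35},
    {"turn": [0, 0, 0], "slide": [0, 0, -23.5], "claw": 30},
    {"turn": [0, 0, 0], "slide": [0, 0, 0], "claw": 20},
    {"turn": [0, 0, 0], "slide": [0, 0, 0], "claw": 0},
    {"turn": [0, 0, 0], "slide": [0, 0, 0], "claw": 0},
  ],
)

```text
t: 13.95
eef_pos: [525.6, -49.2, 43.5]
tcp_rot: [3.141, -0.001, -0.092]
ft_force: [0.6, -0.0, -0.4]
opening: 0.075
grip_force: 30.0
```

>>> jog_arm(
  targets=[
    {"turn": [0, 0, 0], "slide": [0, 0, 0], "claw": 0},
    {"turn": [0, 0, 0], "slide": [0, 0, 0], "claw": 0},
    {"turn": [0, 0, 0], "slide": [0, 0, 0], "claw": 0},
  ],
)

```text
t: 14.32
eef_pos: [525.6, -49.3, 43.4]
tcp_rot: [-3.142, -0.001, -0.092]
ft_force: [-1.0, 4.1, 6.4]
opening: 0.075
grip_force: 30.0
```

>>> jog_arm(
  targets=[
    {"turn": [0, 0, 0], "slide": [0, 0, 30], "claw": 0},
    {"turn": [0, 0, 0], "slide": [0, 0, 40], "claw": 0},
    {"turn": [0, 0, 0], "slide": [5, 45, 0], "claw": 0},
    {"turn": [0, 0, 0], "slide": [5, 50, 0], "claw": 0},
    {"turn": [0, 0, 0], "slide": [5, 50, 0], "claw": 0},
  ],
)

```text
t: 14.95
eef_pos: [540.3, 96.8, 113.1]
tcp_rot: [3.142, -0.001, -0.093]
ft_force: [1.1, -0.4, -0.4]
opening: 0.078
grip_force: 30.0
```

>>> jog_arm(
  targets=[
    {"turn": [0, 0, 0], "slide": [10, 50, 0], "claw": 0},
    {"turn": [0, 0, 0], "slide": [5, 45, 0], "claw": 0},
    {"turn": [0, 0, 0], "slide": [5, 28, -25], "claw": 0},
    {"turn": [0, 0, 0], "slide": [0, 0, -35], "claw": 0},
    {"turn": [0, 0, 0], "slide": [0, 0, -20], "claw": 0},
  ],
)

```text
t: 15.58
eef_pos: [559.5, 218.8, 31.2]
tcp_rot: [3.141, 0.001, -0.091]
ft_force: [0.7, 0.2, -0.5]
opening: 0.079
grip_force: 30.0
```

>>> jog_arm(
  targets=[
    {"turn": [0, 0, 0], "slide": [0, 0, -15], "claw": 0},
    {"turn": [0, 0, 0], "slide": [0, 0, 0], "claw": 0},
    {"turn": [0, 0, 0], "slide": [0, 0, 0], "claw": 0},
  ],
)

```text
t: 15.95
eef_pos: [560.6, 218.5, 18.4]
tcp_rot: [-3.141, -0.001, -0.092]
ft_force: [0.8, 0.2, -0.4]
opening: 0.077
grip_force: 30.0
```

>>> jog_arm(
  targets=[
    {"turn": [0, 0, 0], "slide": [0, 0, -9], "claw": 0},
    {"turn": [0, 0, 0], "slide": [0, 0, -4], "claw": 0},
    {"turn": [0, 0, 0], "slide": [0, 0, 0], "claw": 0},
    {"turn": [0, 0, 0], "slide": [0, 0, 0], "claw": 30},
    {"turn": [0, 0, 0], "slide": [0, 0, 0], "claw": 30},
  ],
)

```text
t: 16.58
eef_pos: [560.1, 218.6, 4.7]
tcp_rot: [3.141, 0.0, -0.092]
ft_force: [0.6, 0.1, -0.4]
opening: 0.231
grip_force: 0.0
```

>>> jog_arm(
  targets=[
    {"turn": [0, 0, 0], "slide": [0, 0, 0], "claw": 30},
    {"turn": [0, 0, 0], "slide": [0, 0, 40], "claw": 30},
    {"turn": [0, 0, 0], "slide": [0, 0, 45], "claw": 30},
    {"turn": [0, 0, 0], "slide": [-10, -45, 20], "claw": 70},
    {"turn": [0, 0, 0], "slide": [-5, -45, 20], "claw": 70},
  ],
)

```text
t: 17.2
eef_pos: [544.6, 127.9, 130.6]
tcp_rot: [3.142, -0.001, -0.091]
ft_force: [0.9, -0.6, -0.4]
opening: 0.457
grip_force: 0.0
```

>>> jog_arm(
  targets=[
    {"turn": [0, 0, 0], "slide": [-5, -45, 0], "claw": 70},
    {"turn": [0, 0, 0], "slide": [-5, -45, 0], "claw": 70},
    {"turn": [0, 0, 0], "slide": [-5, -41, 0], "claw": 70},
    {"turn": [0, 0, 0], "slide": [0, 0, 0], "claw": 70},
    {"turn": [0, 0, 0], "slide": [0, 0, 0], "claw": 70},
  ],
)

```text
t: 17.82
eef_pos: [530.2, -2.2, 129.7]
tcp_rot: [-3.142, -0.0, -0.093]
ft_force: [-0.2, 0.4, -0.2]
opening: 0.702
grip_force: 0.0
```

```bash
python3 - <<'E'
from h import *
s=state();print(s["t"],s["eef_pos"],s["tcp_rot"],s["opening"])
n="wrist"
c=read_camera(n);im1=c["frame"]
for q,z in (("tape_center",20),):
        for r in look_for(q,n)[:2]: print(q,np.round(r["xy"]),round(r["conf"],2),np.round(pix2w(c,r["xy"],z),1))
c2=read_camera("top");f=c2["frame"][150:270,70:230]
for q,z in (("tool_center",15),("marker_center",9),("pencil_center",7)):
        for r in look_for(q,"top")[:2]: print(q,np.round(r["xy"]),round(r["conf"],2),np.round(pix2w(c2,r["xy"],z),1))
cv2.imwrite("pics/w4.png",np.vstack([im1[:250],cv2.resize(f,(512,384),interpolation=cv2.INTER_CUBIC)[:350]]))
E
```

```text
17.825 [530.22933048  -2.16568761 129.7308342 ] [-3.14158109e+00 -1.49820676e-04 -9.25038381e-02] 0.702137663716259
tape_center [250. 202.] 0.58 [519.5   3.1  20. ]
tool_center [108. 202.] 0.66 [577.4 314.7  15. ]
marker_center [128. 208.] 0.46 [562.2 261.    9. ]
pencil_center [143. 218.] 0.63 [535.6 220.3   7. ]
```

View pics/w4.png

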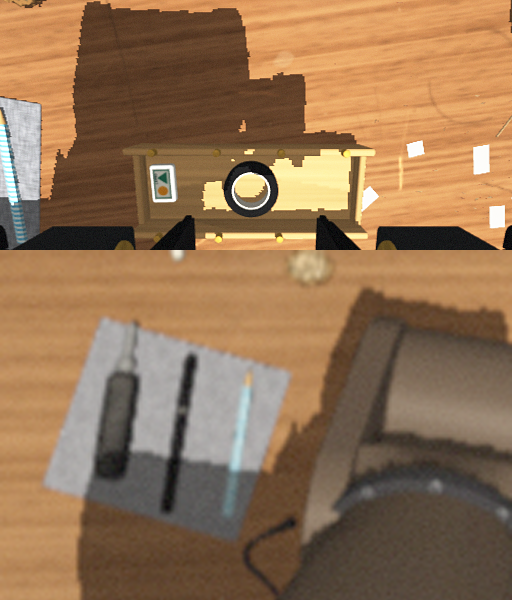

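All three lie on the mat (tool, marker, pencil side by side in the lower crop). The tape is at (250,188) in the wrist view, about (530,2). Now I take the tape.

>>> jog_arm(
  targets=[
    {"turn": [0, 0, 0], "slide": [0, 3.5, -40], "claw": 70},
    {"turn": [0, 0, 0], "slide": [0, 0, -40], "claw": 70},
    {"turn": [0, 0, 0], "slide": [0, 0, -30], "claw": 70},
    {"turn": [0, 0, 0], "slide": [0, 0, -10], "claw": 70},
    {"turn": [0, 0, 0], "slide": [0, 0, 0], "claw": 70},
  ],
)

```text
t: 18.75
eef_pos: [530.2, 1.3, 9.7]
tcp_rot: [3.142, 0.001, -0.092]
ft_force: [1.0, -0.4, 0.6]
opening: 0.704
grip_force: 0.0
```

>>> jog_arm(
  targets=[
    {"turn": [0, 0, 0], "slide": [0, 0, 0], "claw": 0},
    {"turn": [0, 0, 0], "slide": [0, 0, 0], "claw": 0},
    {"turn": [0, 0, 0], "slide": [0, 0, 0], "claw": 0},
    {"turn": [0, 0, 0], "slide": [0, 0, 0], "claw": 0},
    {"turn": [0, 0, 0], "slide": [0, 0, 0], "claw": 0},
  ],
)

```text
t: 19.38
eef_pos: [530.6, 1.0, 10.5]
tcp_rot: [3.141, -0.001, -0.092]
ft_force: [-0.1, -0.3, 7.8]
opening: 0.497
grip_force: 30.0
```

>>> jog_arm(
  targets=[
    {"turn": [0, 0, 0], "slide": [0, 0, 40], "claw": 0},
    {"turn": [0, 0, 0], "slide": [0, 0, 50], "claw": 0},
    {"turn": [0, 0, 0], "slide": [-5, -40, 25], "claw": 0},
    {"turn": [0, 0, 0], "slide": [-5, -50, 25], "claw": 0},
    {"turn": [0, 0, 0], "slide": [-10, -50, 0], "claw": 0},
  ],
)

```text
t: 20.0
eef_pos: [510.7, -140.5, 151.8]
tcp_rot: [3.14, -0.004, -0.091]
ft_force: [1.0, 0.4, -1.3]
opening: 0.499
grip_force: 30.0
```

>>> jog_arm(
  targets=[
    {"turn": [0, 0, 0], "slide": [-10, -50, 0], "claw": 0},
    {"turn": [0, 0, 0], "slide": [-10, -50, 0], "claw": 0},
    {"turn": [0, 0, 0], "slide": [-10, -50, 0], "claw": 0},
    {"turn": [0, 0, 0], "slide": [0, 0, 0], "claw": 0},
    {"turn": [0, 0, 0], "slide": [0, 0, 0], "claw": 0},
  ],
)

```text
t: 20.62
eef_pos: [479.9, -288.6, 149.6]
tcp_rot: [-3.141, 0.0, -0.093]
ft_force: [-0.2, 0.5, -0.3]
opening: 0.499
grip_force: 30.0
```

```bash
python3 - <<'E'
from h import *
s=state();print(s["t"],s["eef_pos"],s["tcp_rot"],s["opening"])
n="wrist"
c=read_camera(n);f=c["frame"]
for q,z in (("coaster",6),("tape_center",155)):
        for r in look_for(q,n)[:3]: print(q,np.round(r["xy"]),round(r["conf"],2),np.round(pix2w(c,r["xy"],z),1))
print("tcp pix",w2pix(c,s["eef_pos"]))
cv2.imwrite("pics/w5.png",cv2.resize(f,(800,600)))
E
```

```text
20.625 [ 479.9002238  -288.62699705  149.64394431] [-3.14133696e+00  3.20494090e-04 -9.26715008e-02] 0.4986128451546171
coaster [254. 126.] 0.86 [ 533.6 -292.8    6. ]
coaster [366.  16.] 0.81 [ 618.2 -400.     6. ]
coaster [218.  16.] 0.8 [ 630.6 -271.     6. ]
tape_center [256. 218.] 0.91 [ 492.2 -290.6  155. ]
tape_center [251. 126.] 0.64 [ 540.4 -292.7  155. ]
tcp pix [253.98475995 236.21777768]
```

View pics/w5.png

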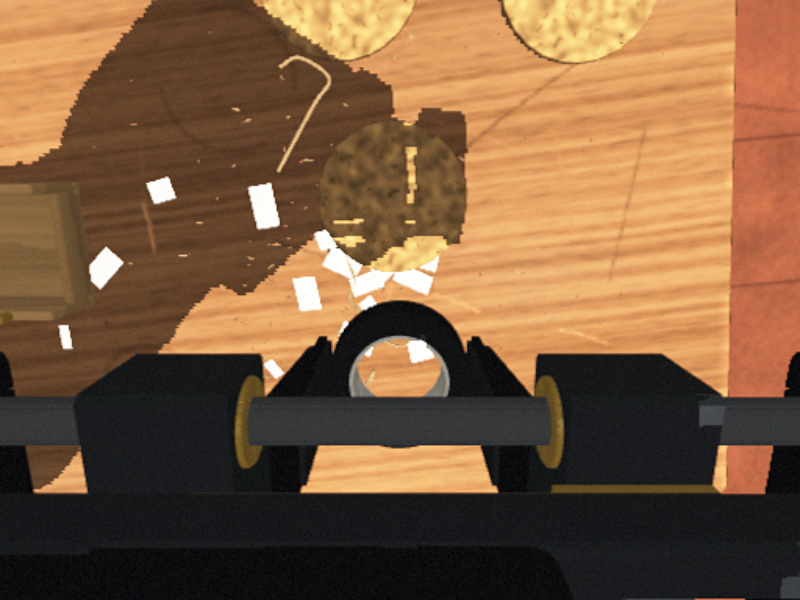

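The coaster is centred at (393,196) and the held tape's far rim is at (399,301).

```bash
python3 - <<'E'
from h import *
c=read_camera("wrist");W=lambda u,v,z:np.round(pix2w(c,(u*.64,v*.64),z),1)
print(W(399,301,162), W(399,445,162))
print(W(393,121,6),W(393,271,6),W(320,196,6),W(466,196,6))
c=read_camera("top");f=c["frame"][150:270,280:410]
for r in look_for("coaster","top")[:3]: print(r["xy"],pix2w(c,r["xy"],6))
E
```

```text
[ 508.2 -291.2  162. ] [ 457.5 -286.5  162. ]
[ 577.6 -294.2    6. ] [ 489.1 -285.9    6. ] [ 538.9 -246.4    6. ] [ 530.9 -334.1    6. ]
[327.0, 180.0] [ 653.06226703 -276.71184912    6.        ]
[331.2, 214.4] [ 558.12205885 -287.61719899    6.        ]
[373.2, 183.9] [ 645.42381775 -404.45466514    6.        ]
```

>>> jog_arm(
  targets=[
    {"turn": [0, 0, 0], "slide": [25, 0, -30], "claw": 0},
    {"turn": [0, 0, 0], "slide": [25, -0.5, -40], "claw": 0},
    {"turn": [0, 0, 0], "slide": [0, 0, -40], "claw": 0},
    {"turn": [0, 0, 0], "slide": [0, 0, -17], "claw": 0},
    {"turn": [0, 0, 0], "slide": [0, 0, 0], "claw": 0},
  ],
)

```text
t: 21.55
eef_pos: [529.9, -289.1, 22.3]
tcp_rot: [-3.141, 0.001, -0.092]
ft_force: [0.5, -0.6, 0.0]
opening: 0.495
grip_force: 30.0
```

>>> jog_arm(
  targets=[
    {"turn": [0, 0, 0], "slide": [0, 0, -5], "claw": 0},
    {"turn": [0, 0, 0], "slide": [0, 0, -4], "claw": 0},
    {"turn": [0, 0, 0], "slide": [0, 0, 0], "claw": 0},
    {"turn": [0, 0, 0], "slide": [0, 0, 0], "claw": 0},
  ],
)

```text
t: 22.05
eef_pos: [530.3, -289.6, 14.1]
tcp_rot: [3.141, -0.0, -0.092]
ft_force: [-0.8, 0.3, -1.2]
opening: 0.494
grip_force: 30.0
```

>>> jog_arm(
  targets=[
    {"turn": [0, 0, 0], "slide": [0, 0, -2.5], "claw": 0},
    {"turn": [0, 0, 0], "slide": [0, 0, 0], "claw": 0},
    {"turn": [0, 0, 0], "slide": [0, 0, 0], "claw": 70},
    {"turn": [0, 0, 0], "slide": [0, 0, 0], "claw": 70},
    {"turn": [0, 0, 0], "slide": [0, 0, 0], "claw": 70},
  ],
)

```text
t: 22.68
eef_pos: [530.1, -289.4, 11.0]
tcp_rot: [-3.142, 0.0, -0.092]
ft_force: [0.3, 0.2, 0.5]
opening: 0.688
grip_force: 0.0
```

>>> jog_arm(
  targets=[
    {"turn": [0, 0, 0], "slide": [0, 0, 0], "claw": 70},
    {"turn": [0, 0, 0], "slide": [0, 0, 30], "claw": 70},
    {"turn": [0, 0, 0], "slide": [0, 0, 45], "claw": 70},
    {"turn": [0, 0, 0], "slide": [-25, 0, 45], "claw": 70},
    {"turn": [0, 0, 0], "slide": [-25, 0, 15], "claw": 70},
  ],
)

```text
t: 23.3
eef_pos: [480.2, -289.8, 148.6]
tcp_rot: [3.14, -0.003, -0.092]
ft_force: [-0.6, -0.5, -0.1]
opening: 0.702
grip_force: 0.0
```

>>> jog_arm(
  targets=[
    {"turn": [0, 0, 0], "slide": [0, 0, 0], "claw": 50},
    {"turn": [0, 0, 0], "slide": [0, 0, 0], "claw": 50},
  ],
)

```text
t: 23.55
eef_pos: [480.6, -289.5, 145.7]
tcp_rot: [-3.142, 0.0, -0.092]
ft_force: [0.2, 0.5, 0.2]
opening: 0.548
grip_force: 0.0
```

```bash
python3 - <<'E'
from h import *
s=state();print(s["t"],s["eef_pos"],s["opening"])
c=read_camera("wrist");f=c["frame"]
for q,z in (("coaster",6),("tape_center",24)):
        for r in look_for(q,"wrist")[:1]: print(q,np.round(r["xy"]),round(r["conf"],2),np.round(pix2w(c,r["xy"],z),1))
cv2.imwrite("pics/w6.png",cv2.resize(f[60:200,170:340],None,fx=4,fy=4))
E
```

```text
23.55 [ 480.57388414 -289.46661482  145.70187816] 0.5478992988839141
coaster [216.  15.] 0.72 [ 631.  -270.4    6. ]
tape_center [243. 146.] 0.56 [ 518.7 -283.2   24. ]
```

View pics/w6.png

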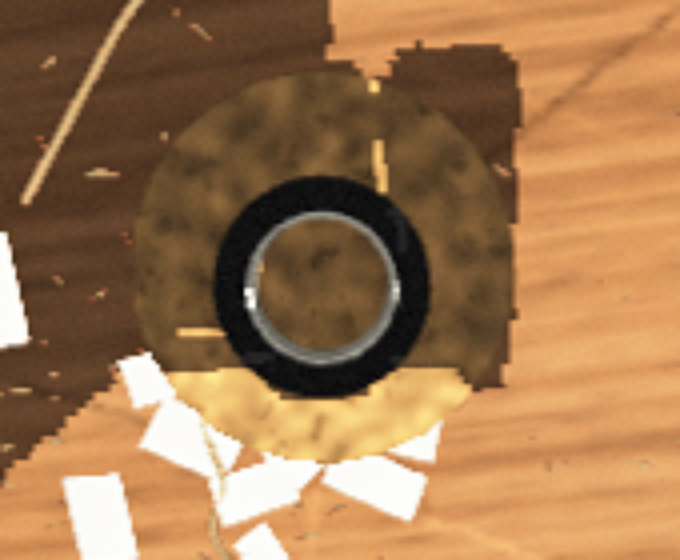

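The tape lies flat on the coaster, at (322,287) against the coaster centre (326,267), about 4 mm off. Next I fetch the tool.

>>> jog_arm(
  targets=[
    {"turn": [0, 0, 0], "slide": [7, 50, 0], "claw": 50},
    {"turn": [0, 0, 0], "slide": [7, 50, 0], "claw": 50},
    {"turn": [0, 0, 0], "slide": [7, 50, 0], "claw": 50},
    {"turn": [0, 0, 0], "slide": [7, 50, 0], "claw": 50},
    {"turn": [0, 0, 0], "slide": [7, 50, 0], "claw": 50},
  ],
)

```text
t: 24.32
eef_pos: [515.5, -37.6, 145.5]
tcp_rot: [-3.142, 0.001, -0.092]
ft_force: [0.5, -0.1, 1.1]
opening: 0.503
grip_force: 0.0
```

>>> jog_arm(
  targets=[
    {"turn": [0, 0, 0], "slide": [7, 50, 0], "claw": 50},
    {"turn": [0, 0, 0], "slide": [7, 50, 0], "claw": 50},
    {"turn": [0, 0, 0], "slide": [7, 50, 0], "claw": 50},
    {"turn": [0, 0, 0], "slide": [7, 50, 0], "claw": 50},
    {"turn": [0, 0, 0], "slide": [7, 50, 0], "claw": 50},
  ],
)

```text
t: 24.95
eef_pos: [550.3, 212.7, 145.4]
tcp_rot: [3.141, 0.001, -0.092]
ft_force: [1.0, -0.1, -0.2]
opening: 0.5
grip_force: 0.0
```

>>> jog_arm(
  targets=[
    {"turn": [0, 0, 0], "slide": [11, 50, 0], "claw": 50},
    {"turn": [0, 0, 0], "slide": [10, 50, -25], "claw": 50},
    {"turn": [0, 0, 0], "slide": [0, 9, -30], "claw": 50},
    {"turn": [0, 0, 0], "slide": [0, 0, 0], "claw": 50},
    {"turn": [0, 0, 0], "slide": [0, 0, 0], "claw": 50},
  ],
)

```text
t: 25.58
eef_pos: [571.5, 319.3, 91.7]
tcp_rot: [3.141, -0.0, -0.092]
ft_force: [0.1, 0.0, 0.1]
opening: 0.5
grip_force: 0.0
```

>>> jog_arm(
  targets=[
    {"turn": [0, 0, 0], "slide": [0, 0, -40], "claw": 50},
    {"turn": [0, 0, 0], "slide": [0, 0, -35], "claw": 50},
    {"turn": [0, 0, 0], "slide": [0, 0, -10.5], "claw": 50},
    {"turn": [0, 0, 0], "slide": [0, 0, 0], "claw": 50},
    {"turn": [0, 0, 0], "slide": [0, 0, 0], "claw": 0},
  ],
)

```text
t: 26.2
eef_pos: [572.0, 319.7, 7.4]
tcp_rot: [-3.141, -0.002, -0.092]
ft_force: [-0.2, 1.2, 0.5]
opening: 0.443
grip_force: 0.0
```

>>> jog_arm(
  targets=[
    {"turn": [0, 0, 0], "slide": [0, 0, 0], "claw": 0},
    {"turn": [0, 0, 0], "slide": [0, 0, 0], "claw": 0},
    {"turn": [0, 0, 0], "slide": [0, 0, 0], "claw": 0},
    {"turn": [0, 0, 0], "slide": [0, 0, 0], "claw": 0},
  ],
)

```text
t: 26.7
eef_pos: [571.5, 319.7, 6.6]
tcp_rot: [-3.141, -0.001, -0.092]
ft_force: [-1.0, -1.4, 6.5]
opening: 0.287
grip_force: 30.0
```

>>> jog_arm(
  targets=[
    {"turn": [0, 0, 0], "slide": [0, 0, 40], "claw": 0},
    {"turn": [0, 0, 0], "slide": [0, 0, 40], "claw": 0},
    {"turn": [0, 0, 0], "slide": [-5, -45, 20], "claw": 0},
    {"turn": [0, 0, 0], "slide": [-5, -50, 0], "claw": 0},
    {"turn": [0, 0, 0], "slide": [-5, -50, 0], "claw": 0},
  ],
)

```text
t: 27.32
eef_pos: [555.8, 173.3, 106.2]
tcp_rot: [-3.141, -0.001, -0.091]
ft_force: [0.9, -0.1, -1.4]
opening: 0.281
grip_force: 30.0
```

>>> jog_arm(
  targets=[
    {"turn": [0, 0, 0], "slide": [-5, -50, 0], "claw": 0},
    {"turn": [0, 0, 0], "slide": [-10, -50, 0], "claw": 0},
    {"turn": [0, 0, 0], "slide": [-5, -25, 0], "claw": 0},
    {"turn": [0, 0, 0], "slide": [0, 0, 0], "claw": 0},
    {"turn": [0, 0, 0], "slide": [0, 0, 0], "claw": 0},
  ],
)

```text
t: 27.95
eef_pos: [536.4, 50.2, 105.8]
tcp_rot: [-3.142, -0.0, -0.092]
ft_force: [-0.1, 0.7, -0.4]
opening: 0.283
grip_force: 30.0
```

>>> jog_arm(
  targets=[
    {"turn": [0, 0, 0], "slide": [0.5, -1, -25], "claw": 0},
    {"turn": [0, 0, 0], "slide": [0, 0, -25], "claw": 0},
    {"turn": [0, 0, 0], "slide": [0, 0, -8], "claw": 0},
    {"turn": [0, 0, 0], "slide": [0, 0, -1.5], "claw": 0},
    {"turn": [0, 0, 0], "slide": [0, 0, 0], "claw": 0},
  ],
)

```text
t: 28.58
eef_pos: [537.0, 48.9, 46.8]
tcp_rot: [3.142, -0.001, -0.092]
ft_force: [-0.6, 0.5, 0.8]
opening: 0.287
grip_force: 30.0
```

>>> jog_arm(
  targets=[
    {"turn": [0, 0, 0], "slide": [0, 0, 0], "claw": 0},
    {"turn": [0, 0, 0], "slide": [0, 0, 0], "claw": 50},
    {"turn": [0, 0, 0], "slide": [0, 0, 0], "claw": 50},
    {"turn": [0, 0, 0], "slide": [0, 0, 0], "claw": 50},
    {"turn": [0, 0, 0], "slide": [0, 0, 45], "claw": 50},
  ],
)

```text
t: 29.2
eef_pos: [535.3, 48.5, 89.5]
tcp_rot: [3.141, 0.006, -0.092]
ft_force: [0.9, -0.8, 0.0]
opening: 0.504
grip_force: 0.0
```

>>> jog_arm(
  targets=[
    {"turn": [0, 0, 0], "slide": [5, 45, 0], "claw": 45},
    {"turn": [0, 0, 0], "slide": [5, 45, 0], "claw": 40},
    {"turn": [0, 0, 0], "slide": [5, 45, 0], "claw": 40},
    {"turn": [0, 0, 0], "slide": [5, 45, 0], "claw": 40},
    {"turn": [0, 0, 0], "slide": [9, 39, 0], "claw": 40},
  ],
)

```text
t: 29.82
eef_pos: [565.5, 269.3, 91.2]
tcp_rot: [3.141, 0.0, -0.092]
ft_force: [0.9, -0.6, -0.2]
opening: 0.397
grip_force: 0.0
```

>>> jog_arm(
  targets=[
    {"turn": [0, 0, 0], "slide": [0, 0, 0], "claw": 40},
    {"turn": [0, 0, 0], "slide": [0, 0, 0], "claw": 40},
  ],
)

```text
t: 30.08
eef_pos: [565.3, 267.0, 90.9]
tcp_rot: [3.141, 0.001, -0.092]
ft_force: [0.6, -0.1, -0.7]
opening: 0.401
grip_force: 0.0
```

```bash
python3 - <<'E'
from h import *
s=state();print(s["t"],s["eef_pos"],s["opening"])
a=read_camera("wrist")["frame"];b=read_camera("top")["frame"][170:260,170:280]
cv2.imwrite("pics/w7.png",np.vstack([a[:300],cv2.resize(b,(512,300),interpolation=cv2.INTER_CUBIC)]))
E
```

```text
30.075 [565.27067252 267.00548587  90.93200582] 0.40097995080367094
```

View pics/w7.png

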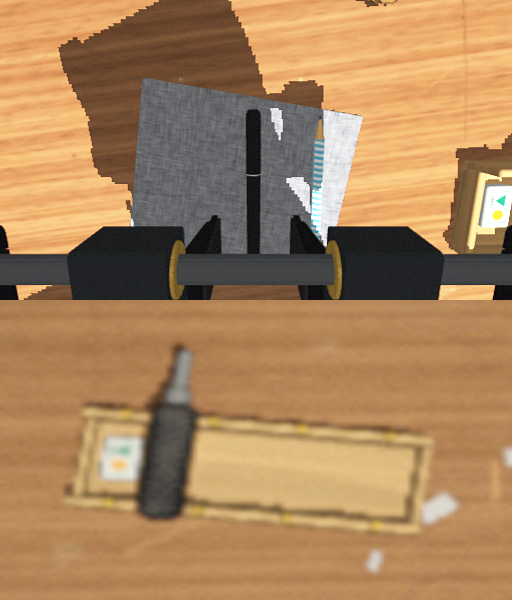

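The tool is back across the tray in its slot, and the marker is between the fingers at (253,180). Now I return the marker.

>>> jog_arm(
  targets=[
    {"turn": [0, 0, 0], "slide": [0.5, 1.3, -40], "claw": 40},
    {"turn": [0, 0, 0], "slide": [0, 0, -35], "claw": 40},
    {"turn": [0, 0, 0], "slide": [0, 0, -11], "claw": 40},
    {"turn": [0, 0, 0], "slide": [0, 0, 0], "claw": 30},
    {"turn": [0, 0, 0], "slide": [0, 0, 0], "claw": 0},
  ],
)

```text
t: 30.8
eef_pos: [566.7, 268.7, 6.2]
tcp_rot: [-3.141, -0.001, -0.093]
ft_force: [-0.6, 0.0, 1.2]
opening: 0.252
grip_force: 0.0
```

>>> jog_arm(
  targets=[
    {"turn": [0, 0, 0], "slide": [0, 0, 0], "claw": 0},
    {"turn": [0, 0, 0], "slide": [0, 0, 0], "claw": 0},
    {"turn": [0, 0, 0], "slide": [0, 0, 0], "claw": 0},
    {"turn": [0, 0, 0], "slide": [0, 0, 0], "claw": 0},
  ],
)

```text
t: 31.3
eef_pos: [566.5, 268.9, 5.9]
tcp_rot: [-3.141, -0.001, -0.092]
ft_force: [0.4, -1.6, 5.3]
opening: 0.117
grip_force: 30.0
```

>>> jog_arm(
  targets=[
    {"turn": [0, 0, 0], "slide": [0, 0, 40], "claw": 0},
    {"turn": [0, 0, 0], "slide": [0, 0, 40], "claw": 0},
    {"turn": [0, 0, 0], "slide": [-5, -45, 20], "claw": 0},
    {"turn": [0, 0, 0], "slide": [-5, -50, 0], "claw": 0},
    {"turn": [0, 0, 0], "slide": [-5, -50, 0], "claw": 0},
  ],
)

```text
t: 31.92
eef_pos: [550.9, 122.7, 105.7]
tcp_rot: [-3.142, -0.001, -0.091]
ft_force: [0.5, -1.5, 0.3]
opening: 0.12
grip_force: 30.0
```

>>> jog_arm(
  targets=[
    {"turn": [0, 0, 0], "slide": [-5, -50, 0], "claw": 0},
    {"turn": [0, 0, 0], "slide": [-9, -50, 0], "claw": 0},
    {"turn": [0, 0, 0], "slide": [-5, -23, 0], "claw": 0},
    {"turn": [0, 0, 0], "slide": [0, 0, 0], "claw": 0},
    {"turn": [0, 0, 0], "slide": [0, 0, 0], "claw": 0},
  ],
)

```text
t: 32.55
eef_pos: [532.4, 1.4, 105.3]
tcp_rot: [-3.142, -0.0, -0.092]
ft_force: [0.5, 1.3, -0.4]
opening: 0.12
grip_force: 30.0
```

>>> jog_arm(
  targets=[
    {"turn": [0, 0, 0], "slide": [-0.8, -1, -25], "claw": 0},
    {"turn": [0, 0, 0], "slide": [0, 0, -25], "claw": 0},
    {"turn": [0, 0, 0], "slide": [0, 0, -8], "claw": 0},
    {"turn": [0, 0, 0], "slide": [0, 0, -2], "claw": 0},
    {"turn": [0, 0, 0], "slide": [0, 0, 0], "claw": 0},
  ],
)

```text
t: 33.17
eef_pos: [531.7, 0.1, 45.7]
tcp_rot: [3.141, -0.001, -0.092]
ft_force: [0.2, -0.1, -1.1]
opening: 0.116
grip_force: 30.0
```

>>> jog_arm(
  targets=[
    {"turn": [0, 0, 0], "slide": [0, 0, 0], "claw": 0},
    {"turn": [0, 0, 0], "slide": [0, 0, 0], "claw": 35},
    {"turn": [0, 0, 0], "slide": [0, 0, 0], "claw": 35},
    {"turn": [0, 0, 0], "slide": [0, 0, 0], "claw": 35},
    {"turn": [0, 0, 0], "slide": [0, 0, 45], "claw": 35},
  ],
)

```text
t: 33.8
eef_pos: [530.0, -0.1, 88.5]
tcp_rot: [-3.142, 0.006, -0.092]
ft_force: [1.0, -0.2, -0.0]
opening: 0.347
grip_force: 0.0
```

>>> jog_arm(
  targets=[
    {"turn": [0, 0, 0], "slide": [5, 45, 0], "claw": 40},
    {"turn": [0, 0, 0], "slide": [5, 45, 0], "claw": 40},
    {"turn": [0, 0, 0], "slide": [5, 45, 0], "claw": 40},
    {"turn": [0, 0, 0], "slide": [5, 45, 0], "claw": 40},
    {"turn": [0, 0, 0], "slide": [9, 38, 0], "claw": 40},
  ],
)

```text
t: 34.42
eef_pos: [560.2, 219.6, 90.2]
tcp_rot: [3.141, 0.0, -0.091]
ft_force: [-0.1, -0.2, -0.1]
opening: 0.4
grip_force: 0.0
```

>>> jog_arm(
  targets=[
    {"turn": [0, 0, 0], "slide": [0, 0, 0], "claw": 40},
    {"turn": [0, 0, 0], "slide": [0, 0, 0], "claw": 40},
  ],
)

```text
t: 34.67
eef_pos: [560.0, 217.4, 89.9]
tcp_rot: [3.141, 0.001, -0.092]
ft_force: [-0.8, 0.1, 0.7]
opening: 0.398
grip_force: 0.0
```

>>> jog_arm(
  targets=[
    {"turn": [0, 0, 0], "slide": [0, 1.2, -40], "claw": 40},
    {"turn": [0, 0, 0], "slide": [0, 0, -35], "claw": 40},
    {"turn": [0, 0, 0], "slide": [0, 0, -11], "claw": 40},
    {"turn": [0, 0, 0], "slide": [0, 0, 0], "claw": 30},
    {"turn": [0, 0, 0], "slide": [0, 0, 0], "claw": 0},
  ],
)

```text
t: 35.3
eef_pos: [560.8, 218.5, 5.0]
tcp_rot: [-3.141, -0.001, -0.093]
ft_force: [0.1, 1.6, 0.4]
opening: 0.251
grip_force: 0.0
```

>>> jog_arm(
  targets=[
    {"turn": [0, 0, 0], "slide": [0, 0, 0], "claw": 0},
    {"turn": [0, 0, 0], "slide": [0, 0, 0], "claw": 0},
    {"turn": [0, 0, 0], "slide": [0, 0, 0], "claw": 0},
    {"turn": [0, 0, 0], "slide": [0, 0, 0], "claw": 0},
  ],
)

```text
t: 35.8
eef_pos: [560.6, 219.0, 4.6]
tcp_rot: [3.141, -0.001, -0.092]
ft_force: [0.0, -2.2, 5.8]
opening: 0.077
grip_force: 30.0
```

>>> jog_arm(
  targets=[
    {"turn": [0, 0, 0], "slide": [0, 0, 40], "claw": 0},
    {"turn": [0, 0, 0], "slide": [0, 0, 40], "claw": 0},
    {"turn": [0, 0, 0], "slide": [-5, -45, 20], "claw": 0},
    {"turn": [0, 0, 0], "slide": [-5, -50, 0], "claw": 0},
    {"turn": [0, 0, 0], "slide": [-5, -50, 0], "claw": 0},
  ],
)

```text
t: 36.42
eef_pos: [545.1, 72.9, 104.5]
tcp_rot: [-3.142, -0.001, -0.091]
ft_force: [0.5, 0.2, -0.2]
opening: 0.08
grip_force: 30.0
```

>>> jog_arm(
  targets=[
    {"turn": [0, 0, 0], "slide": [-5, -50, 0], "claw": 0},
    {"turn": [0, 0, 0], "slide": [-9, -50, 0], "claw": 0},
    {"turn": [0, 0, 0], "slide": [-5, -23.5, 0], "claw": 0},
    {"turn": [0, 0, 0], "slide": [0, 0, 0], "claw": 0},
    {"turn": [0, 0, 0], "slide": [0, 0, 0], "claw": 0},
  ],
)

```text
t: 37.05
eef_pos: [526.5, -48.8, 104.1]
tcp_rot: [-3.142, 0.0, -0.092]
ft_force: [-0.2, 0.1, -0.5]
opening: 0.081
grip_force: 30.0
```

>>> jog_arm(
  targets=[
    {"turn": [0, 0, 0], "slide": [-1, -0.7, -25], "claw": 0},
    {"turn": [0, 0, 0], "slide": [0, 0, -25], "claw": 0},
    {"turn": [0, 0, 0], "slide": [0, 0, -8], "claw": 0},
    {"turn": [0, 0, 0], "slide": [0, 0, -2.2], "claw": 0},
    {"turn": [0, 0, 0], "slide": [0, 0, 0], "claw": 0},
  ],
)

```text
t: 37.67
eef_pos: [525.7, -49.9, 44.5]
tcp_rot: [3.141, -0.001, -0.092]
ft_force: [0.7, -0.2, 0.2]
opening: 0.079
grip_force: 30.0
```

>>> jog_arm(
  targets=[
    {"turn": [0, 0, 0], "slide": [0, 0, 0], "claw": 0},
    {"turn": [0, 0, 0], "slide": [0, 0, 0], "claw": 35},
    {"turn": [0, 0, 0], "slide": [0, 0, 0], "claw": 35},
    {"turn": [0, 0, 0], "slide": [0, 0, 0], "claw": 35},
    {"turn": [0, 0, 0], "slide": [0, 0, 45], "claw": 35},
  ],
)

```text
t: 38.3
eef_pos: [524.0, -50.0, 87.3]
tcp_rot: [-3.141, 0.006, -0.092]
ft_force: [1.0, -0.1, 0.9]
opening: 0.344
grip_force: 0.0
```

>>> jog_arm(
  targets=[
    {"turn": [0, 0, 0], "slide": [0, 0, 50], "claw": 40},
    {"turn": [0, 0, 0], "slide": [-10, 10, 50], "claw": 40},
    {"turn": [0, 0, 0], "slide": [-10, 10, 50], "claw": 40},
    {"turn": [0, 0, 0], "slide": [-10, 10, 50], "claw": 40},
    {"turn": [0, 0, 0], "slide": [-5, 10, 45], "claw": 100},
  ],
)

```text
t: 38.92
eef_pos: [489.7, -9.8, 336.0]
tcp_rot: [3.141, -0.001, -0.092]
ft_force: [0.7, -0.3, 0.3]
opening: 0.458
grip_force: 0.0
```

>>> jog_arm(
  targets=[
    {"turn": [0, 0, 0], "slide": [0, 0, 0], "claw": 100},
    {"turn": [0, 0, 0], "slide": [0, 0, 0], "claw": 100},
  ],
)

```text
t: 39.17
eef_pos: [490.0, -10.1, 333.3]
tcp_rot: [3.142, 0.001, -0.092]
ft_force: [0.0, 0.0, -0.5]
opening: 0.657
grip_force: 0.0
```

```bash
python3 - <<'E'
from h import *
s=state();print(s["t"],s["eef_pos"],s["tcp_rot"],s["opening"])
c=read_camera("wrist");cv2.imwrite("pics/w8.png",cv2.resize(c["frame"],(800,600),interpolation=cv2.INTER_CUBIC))
E
```

```text
39.175 [490.03490543 -10.14741798 333.28408135] [ 3.14150108e+00  7.98431672e-04 -9.20216762e-02] 0.6573266207630125
```

View pics/w8.png

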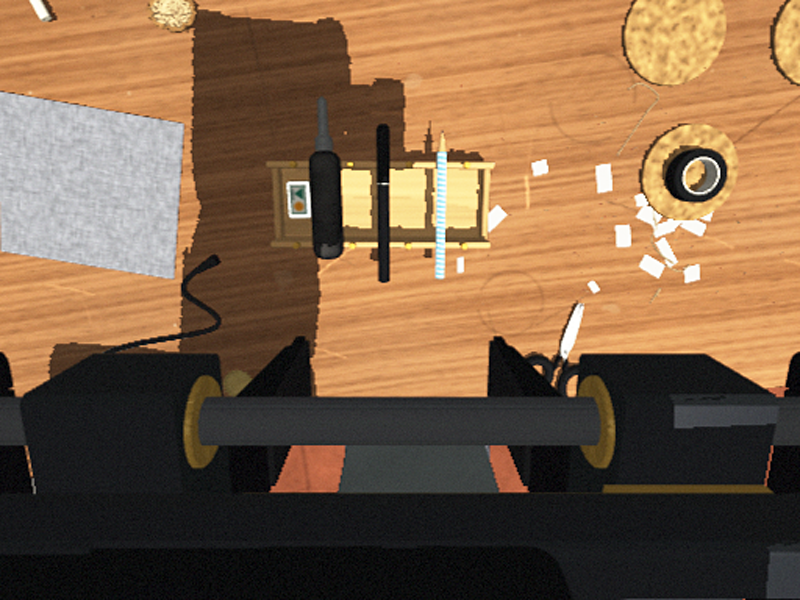

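The final view matches the start: tool (324,205), marker (383,203) and pencil (440,206) are back across the tray. Each is within about 4 mm of where it lay. The tape is on the nearest coaster at (695,175).

```bash
python3 -c "
from cell import *
print(job_done())"
```

```text
the job is handed in; nothing more can be done
None
```

The job is handed in: the tape roll lies flat on the nearest coaster, about 4 mm off centre, and the hand tool, marker and pencil are back across the tray within about 4 mm of their starts, by the camera; no verdict was returned.

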